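# Show the panel's register mark to the copy camera by the mirror

### The job

Take the wooden panel with the register mark out of the rack and slide it fully home into the slot of the dark holder, with its mark facing the mirror, and let go of it. Then take the mirror by the grip on its top and turn it until the camera sees the mark in the mirror (the pointer's line falls on the mark), and finish still holding the mirror still at that angle, as its spring turns it back if let go. Leave the blank panel and the other things on the table where they are.

Things in the scene. Friction and masses are not known exactly. Their poses are not given: they have to be found in the camera images.
- panel: The marked panel: a loose upright wooden board 10 mm thick (its x), 70 mm wide (its y), 100 mm tall (its z), about 60 g; origin at the centre of its underside. Its -x face carries a round register mark. At the start it stands in one of the rack's two slots, 75 mm of it showing above the rack.
- mark (a point): Centre of the register mark, a black ring with a cross, 30 mm in diameter, flat on the panel's -x face, 58 mm above the panel's underside; in the rack that face looks to the robot's right (about -y).
- blank: A bystander: a plain unmarked wooden board in the rack's other slot, 10 x 70 mm and only 65 mm tall (the marked one is 100 mm); origin at the centre of its underside.
- rack: Fixed plywood rack block, 140 mm (x) by 100 mm (y), 35 mm high, origin at the centre of its underside; two upright slots 14 x 74 mm, 25 mm deep (floor 10 mm above the table), long side along y, centred at x = -35 mm and +35 mm.
- holder: Fixed dark wooden block, 50 mm (x) by 110 mm (y), 45 mm high, origin at the centre of its underside. Slot in its top at the centre, 12.5 mm (x) by 72.5 mm (y), 30 mm deep (floor 15 mm above the table), mouth chamfered 3 mm. Its -x side looks towards the mirror: a well seated panel has the holder's own orientation, its mark 73 mm above the table.
- rig: Fixed aluminium rail on the table with the mirror swivel at one end and a small black camera at the other. Origin on the table on the mirror's upright turning axis; +x runs along the rail to the camera; the camera is about 115 mm high.
- lens (a point): Front of the camera's lens, 232 mm from the mirror's axis along the rig's +x, 73 mm above the table, looking along the rig's -x at the middle of the mirror.
- mirror: Square mirror 70 x 70 mm, centre 73 mm above the table, on an upright swivel. Origin on the turning axis at table height; x points out of the glass, y along its width; the axis lies in the glass. Turns 0 to 1.0 rad, anticlockwise from above; at 0 it rests on a stop facing the camera. A light spring (0.03 N m at the stop, 0.08 N m at 1.0 rad) returns it to the stop when let go.
- mirror_grip (a point): Centre of the mirror's finger grip, on the turning axis, 130 mm above the table: an upright aluminium bar on top of the mirror and turning with it, 12 mm thick (mirror's x), 44 mm long (mirror's y), from 113 to 147 mm above the table.
- pointer: Thin steel pointer below the mirror, 20 mm above the table, 120 mm long from the axis. It turns about the mirror's axis, geared two to one: the mirror turns by a, the pointer by 2a. Its +x always lies along the reflected line of sight: where the camera looks by way of the mirror. At rest mirror and pointer point along the rig's +x. Origin on the axis at table height.
- brush_jar: A bystander: glass jar of paint brushes, 80 mm across, jar 100 mm tall, brushes to 250 mm; origin at the centre of its underside.
- pencil_tin: A bystander: aluminium tin of pencils, 70 mm across, tin 90 mm tall, pencils to 210 mm; origin at the centre of its underside.
- ink_bottle: A bystander: small amber ink jar, 44 mm across, 70 mm tall; origin at the centre of its underside.
- tape_roll: A bystander: flat-lying paper tape roll, 84 mm outside, 25 mm high; origin at the centre of its underside.
- paint_jar: A bystander: small white paint jar, 50 mm across, 50 mm tall; origin at the centre of its underside.
- mug: A bystander: white mug, 80 mm across, 90 mm tall; origin at the centre of its underside.

How it is judged (in metres and radians):
On the way, in this order (a step that is already met when the one before it is completed fails the run):
1. the marked panel sits fully home in the holder's slot, mark towards the mirror, and is let go (horizontal distance between panel and holder below 0.004 m and z of panel in the frame of holder between 0.011 and 0.019 m and angle between panel's own z axis and vertical below 0.07 rad and angle between the x axis of panel and the x axis of holder, either way round below 0.08 rad and x of mark in the frame of holder below -0.001 m and contact force between the fingers and panel below 0.05 N), for 0.2 s.
2. the mirror is held still at an angle at which the reflected line of sight falls on the mark (y of mark in the frame of pointer between -0.015 and 0.015 m and x of mark in the frame of pointer above 0.05 m and contact force between the fingers and mirror above 0.5 N and angular speed of mirror below 0.1 rad/s), for 0.2 s.
At the end, for the whole second after the job is handed in: Fingers hold the mirror (over 0.5 N), it is still (below 0.1 rad/s), the reflected line of sight within 15 mm of the mark's centre; the released panel stands home in the holder, mark to the mirror (4 mm sideways and in height, upright to 0.07 rad, aligned to 0.08 rad) (all of step 1 and all of step 2); the arm keeps its last pose, push and grip.
It fails at once if the blank panel is pulled out or shifted by more than 20 mm (distance of blank from where it was at the start of the episode above 0.02 m).
It fails at once if a jar, tin, bottle, mug or tape roll is pushed more than 30 mm or tipped over (distance of any of brush_jar, pencil_tin, ink_bottle, tape_roll, paint_jar, mug from where it was at the start of the episode above 0.03 m or angle between any of brush_jar, pencil_tin, ink_bottle, tape_roll, paint_jar, mug's own z axis and vertical above 0.5 rad).
It also fails if it takes over 48 s, if anything falls off the work surface, if the arm or the gripper's body presses on something with over 40 N, if the wrist force passes 120 N, or if a joint passes its speed limit or range.

### The arm

A 6-joint arm with a two-finger parallel gripper is mounted at the origin on the work surface. World frame = base frame: x ahead of the robot, y to its left, z up, the work surface at z = 0. Lengths are in m, angles in degrees, forces in N, time in s.
With the tool pointing down it reaches from about 0.3 to 0.75 m from the base axis. Payload 8.5 kg.
Tool frame: the origin (TCP) lies midway between the tips of the shut fingers; the grasp point (between the pads) lies 19 mm behind it; z points along the fingers, y is the direction in which the jaws open and shut (so a half turn about z gives the same grasp; the last joint's range is limited). The gripper opens to 85 mm and grips with 20 to 120 N. Pads are 22 mm wide; open, the fingers measure 114 mm over their backs; the gripper's body (76 mm by 85 mm) begins 54 mm behind the grasp point. The pads swing forward as they close: fully open they stand 13 mm farther back than shut.
Start: joints at [-88.539, 21.807, 74.336, -0, 83.858, -12.336], TCP at [0.131, -0.534, 0.231] pointing down, gripper open.
Joint ranges: [-178.18, 178.18], [-50.72, 133.34], [12.68, 142.11], [-81.47, 261.47], [9.98, 163.14], [-165.26, 165.26]. Speed limits (degrees/s): [136.94, 136.94, 180, 180, 180, 180].

### API

Orientations are given as a 3x3 rotation matrix whose columns are the frame's x, y, z axes.
In Python, from rig import env, eyes, close_job gives the robot as it stands.
- The arm moves only by the tool jog_arm, never from a script. Its argument "deltas" is one flat list of numbers, 7 for each row, row after row: the shift along the tool's x, y, z in units of 0.75 m (1.0 is 0.75 m), then the turn, a rotation vector about the tool's x, y, z in units of 180 degrees (1.0 is 180 degrees), then the gripper command: -1 is fully open, 1 is shut, values between are in proportion. In form: [dx, dy, dz, ax, ay, az, fingers, dx, dy, dz, ax, ay, az, fingers, ...]. A call has 1 to 12 rows; each row is the pose to reach, as a shift and turn from the pose commanded when the call began, along the tool's axes at that moment, turning the shorter way round; what a row does not reach only later rows make up. A row lasts 1/12 s, in which the tool goes at most 41.7 mm and 7.16 degrees, less where a joint would pass 70% of its speed; a pose out of reach is approached as far as the arm can. A call with a number of a shift or a turn outside -1 to 1 is refused whole. A call with a gripper value outside its range is refused whole. The fingers move at their own pace and stop on an object; "grip_force" is the grip in N (left out, the last holds). Time passes only in rows, so rows that repeat a pose let the fingers close. It gives the time, the measured TCP pose, the force and the opening at its end, in the units of the state.
- env.observe(): the state, without advancing time (a new reading comes with each control period).
- eyes.get_image(name): name is "scene" or "side" or "wrist"; returns the picture (480x640x3 uint8, red, green, blue); there is no depth.
- eyes.camera_params(name): a dict with "intrinsics" (3x3 intrinsics, pixels), "k1" (the pictures are not rectified: a ray, as slopes to the right and down, at radius r is drawn at 1 + k1 r^2 times it, then the intrinsics apply), "R" (3x3) and "t" (3): a world point X has camera coordinates R X + t; the wrist camera has in their place "mount" (4x4, takes a point from camera to tool coordinates, whose origin is the TCP and whose axes are the flange's). Camera axes: x right, y down, z forward; pixel columns grow to the right and rows downward; lengths in m; the calibration is good to about 2 mm. A picture is of the moment at which its call begins: read the wrist's pose just before it. camera_params takes no time and is no camera call.
- close_job(): hands the job in, once; it reports no verdict.
The state is a dict: "time_s": time; "q": joint angles; "qvel": joint speeds; "joint_efforts": joint torques, N m; "position": TCP position; "tool_rot": TCP orientation; "ft_force": force on the tool from outside, world axes, zero at the start; "wrist_torque": the same for the moment, N m; "grip_width": finger opening in m.
Only numpy, scipy, OpenCV 4.12 (cv2) and the standard library are available. Lean on these libraries where they do the work, as an engineer would, in place of code of your own. Each camera call takes 0.05 s, during which the arm holds its last target.

## Working session

There is one attempt and no reset: what is moved stays moved. The work goes in short steps, Python scripts to look and compute and a tool call to move; the robot and the scene stay as the last step left them, time stands still between calls to the robot, and variables do not carry over. Pictures are saved under pics/ and viewed, and the job is handed in when it is done.

Besides the shell and the picture viewer there is one more tool, called as name(argument=value, ...) on one line, values as JSON. jog_arm: Moves the arm, as the interface text tells. Its arguments: {"type":"object","properties":{"deltas":{"type":"array"},"grip_force":{"type":"number"}},"required":["deltas"]}

```bash
ls; mkdir -p pics
python3 - <<'E'
from rig import env, eyes
import cv2
print(env.observe())
for n in ["scene","side","wrist"]:
    cv2.imwrite(f"pics/{n}0.png",eyes.get_image(n)[:,:,::-1])
    p=eyes.camera_params(n); print(n,p)
E
```

```text
pics
{'time_s': 0.0, 'q': array([-8.85408582e+01,  2.18409906e+01,  7.43857612e+01, -5.27400660e-04,
        8.38589596e+01, -1.23364051e+01]), 'qvel': array([ 0.10056307,  0.02114811,  0.03372762, -0.11784447, -0.02096195,
       -0.02052095]), 'joint_efforts': array([-1.59735200e-04, -4.48465204e+01, -2.31280947e+01, -1.11369347e-04,
        4.77186069e-03,  2.34035255e-06]), 'position': array([ 0.13113355, -0.53382577,  0.23070585]), 'tool_rot': array([[ 9.71152587e-01,  2.38458907e-01, -4.72419454e-05],
       [ 2.38458709e-01, -9.71151486e-01,  1.49522684e-03],
       [ 3.10671073e-04, -1.46335867e-03, -9.99998881e-01]]), 'ft_force': array([ 0.7024174 ,  0.39931358, -0.54100034]), 'wrist_torque': array([ 0.01488187,  0.03746177, -0.02049444]), 'grip_width': 0.0856788790806363}
scene {'intrinsics': array([[510.9114351 ,   0.        , 316.60470276],
       [  0.        , 510.9114351 , 235.00611287],
       [  0.        ,   0.        ,   1.        ]]), 'k1': -0.004651611242433573, 'R': array([[ 6.55099782e-01,  7.55542095e-01, -6.45972568e-04],
       [ 4.81110002e-01, -4.17809817e
[... 397 characters left out ...]
     [-0.15178351,  0.74169331, -0.65333973],
       [ 0.14830646, -0.63642559, -0.75694628]]), 't': array([0.53367687, 0.20111821, 1.00367946])}
wrist {'intrinsics': array([[399.25133364,   0.        , 316.29309868],
       [  0.        , 399.25133364, 234.16095437],
       [  0.        ,   0.        ,   1.        ]]), 'k1': -0.08614501828648866, 'mount': array([[-6.06783388e-04, -9.59231877e-01, -2.82619598e-01,
         7.09629183e-02],
       [ 9.99999692e-01, -7.22550248e-04,  3.05392939e-04,
         7.57089246e-04],
       [-4.97149502e-04, -2.82619326e-01,  9.59232021e-01,
        -1.41761489e-01],
       [ 0.00000000e+00,  0.00000000e+00,  0.00000000e+00,
         1.00000000e+00]])}
```

View pics/scene0.png

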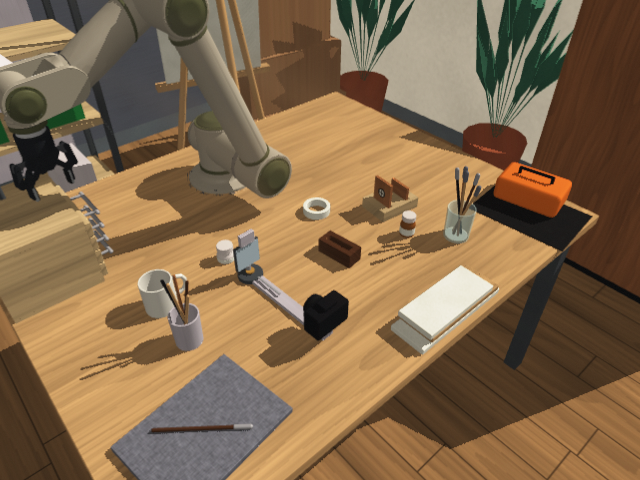

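View pics/side0.png

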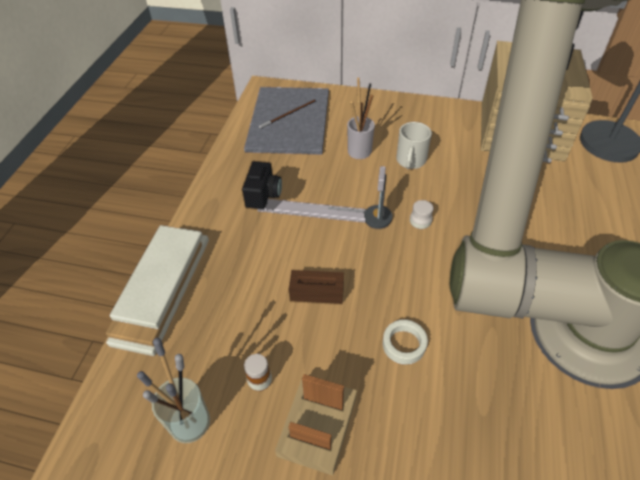

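View pics/wrist0.png

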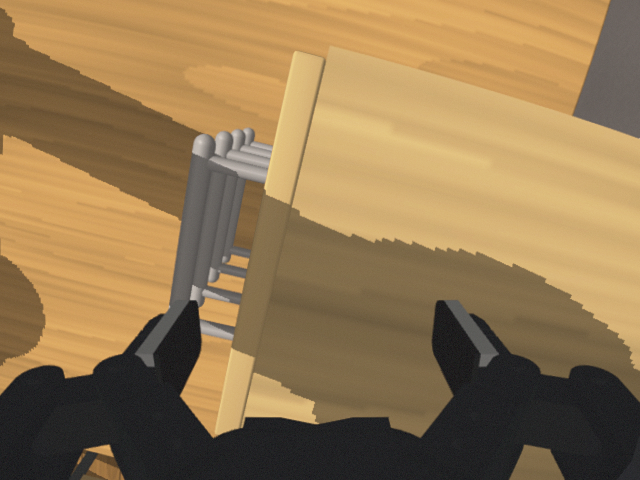

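```bash
cat > h.py <<'E'
import numpy as np, cv2
from rig import env, eyes
def params(n, st=None):
    p=eyes.camera_params(n); K=p["intrinsics"]; k1=p["k1"]
    if n=="wrist":
        M=np.array(p["mount"]); Rt=np.array(st["tool_rot"]); T=np.array(st["position"])
        Rcw=Rt@M[:3,:3]; o=Rt@M[:3,3]+T
    else:
        Rcw=np.array(p["R"]).T; o=-Rcw@np.array(p["t"])
    return K,k1,Rcw,o
def ray(P,u,v):
    K,k1,R,o=P
    d=np.array([(u-K[0,2])/K[0,0],(v-K[1,2])/K[1,1]]); s=d.copy()
    for _ in range(20): s=d/(1+k1*(s@s))
    w=R@np.array([s[0],s[1],1]); return o,w/np.linalg.norm(w)
def onz(P,u,v,z):
    o,w=ray(P,u,v); return o+w*(z-o[2])/w[2]
def proj(P,X):
    K,k1,R,o=P; c=R.T@(np.array(X)-o); s=c[:2]/c[2]; s=s*(1+k1*(s@s))
    return K[0,0]*s[0]+K[0,2],K[1,1]*s[1]+K[1,2]
def crop(src,dst,x0,y0,x1,y1,s):
    im=cv2.imread(src)[y0:y1,x0:x1]; cv2.imwrite(dst,cv2.resize(im,None,fx=s,fy=s,interpolation=cv2.INTER_CUBIC))
def tri(*rs):
    A=0;b=0
    for o,w in rs:
        Q=np.eye(3)-np.outer(w,w); A=A+Q; b=b+Q@o
    return np.linalg.solve(A,b)
E
python3 - <<'E'
from h import *
crop("pics/scene0.png","pics/s1.png",220,160,440,340,3.6)
crop("pics/side0.png","pics/s2.png",220,150,440,315,3.6)
crop("pics/side0.png","pics/s3.png",230,330,450,480,3.6)
E
```

```text
(no output)
```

View pics/s1.png

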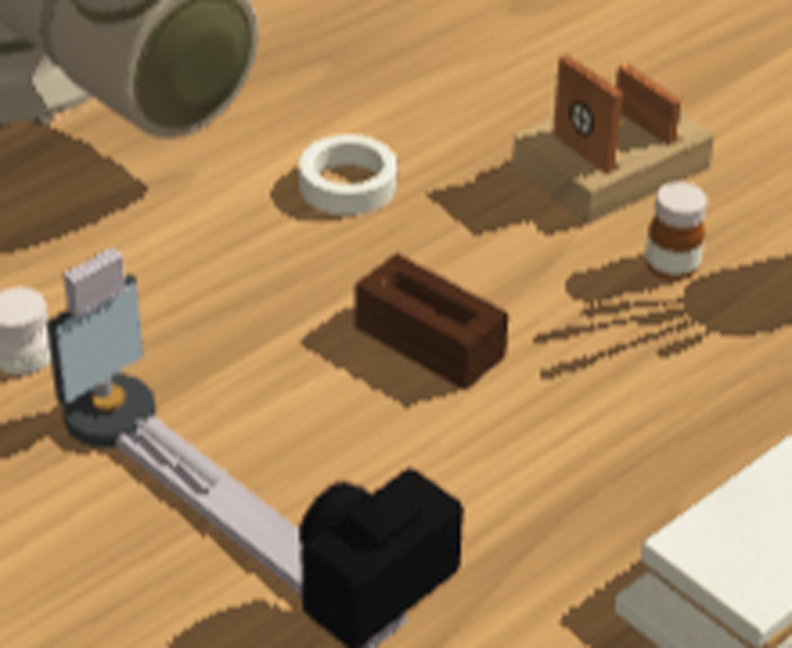

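View pics/s2.png

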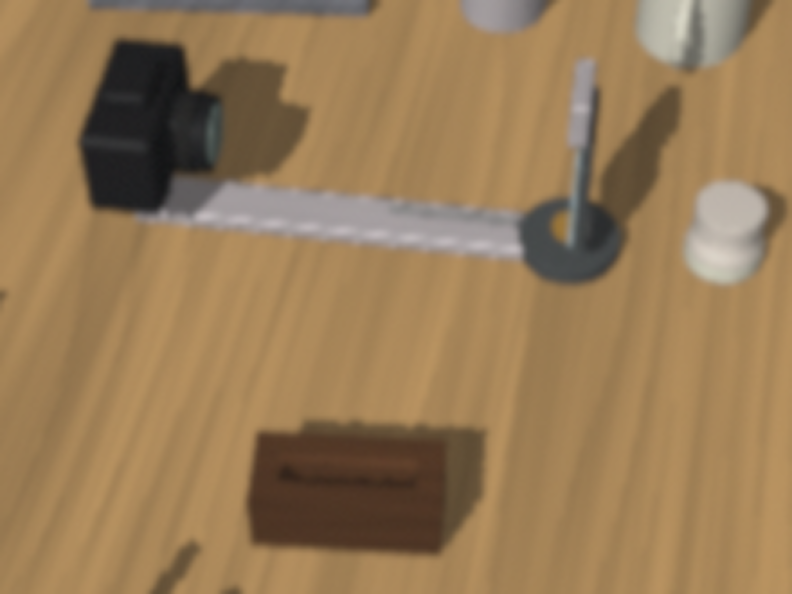

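View pics/s3.png

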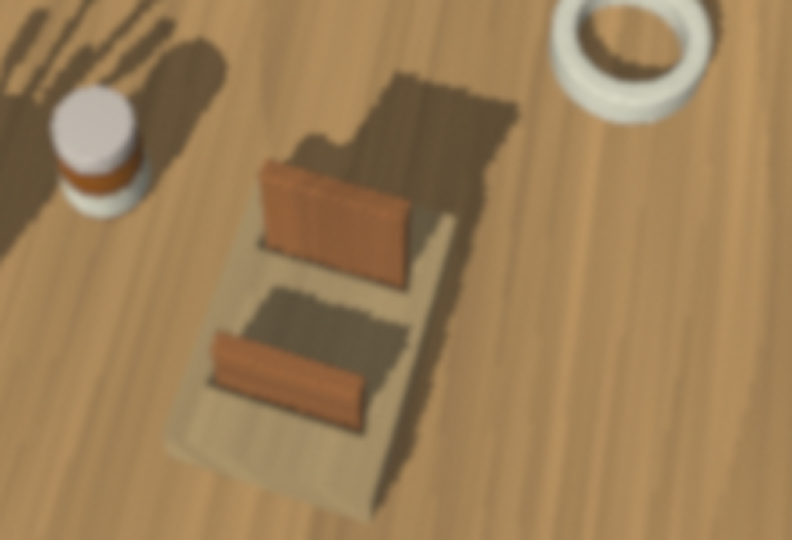

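Run:
```python
from h import *
np.set_printoptions(precision=4,suppress=True)
S=params("scene");D=params("side")
print("cams",S[3],D[3])
s=lambda x,y:(220+x/3.6-.4,160+y/3.6-.4)
d2=lambda x,y:(220+x/3.6-.4,150+y/3.6-.4)
d3=lambda x,y:(230+x/3.6-.4,330+y/3.6-.4)
print("holder scene",*[onz(S,*s(*p),.045) for p in [(398,255),(356,290),(507,315),(467,350)]])
print("holder side",*[onz(D,*d2(*p),.045) for p in [(258,432),(447,435),(440,500),(250,497)]])
print("panel top scene",*[onz(S,*s(*p),.110) for p in [(560,62),(614,98)]])
print("panel top side",*[onz(D,*d3(*p),.110) for p in [(266,160),(410,200),(405,212),(262,172)]])
print("blank top side",*[onz(D,*d3(*p),.075) for p in [(216,333),(364,380)]])
print("rack side",*[onz(D,*d3(*p),.035) for p in [(455,213),(168,440),(370,518)]])
print("mark",onz(S,*s(581,119),.068))
print("mirror base side",onz(D,*d2(570,235),.005),"scene",onz(S,*s(108,405),.005))
print("grip top side",onz(D,*d2(585,63),.147),"scene",*[onz(S,*s(*p),.147) for p in [(68,270),(115,250),(122,260),(77,283)]])
print("camera lens",tri(ray(D,*d2(213,133)),ray(S,*s(320,520))))
print("bystanders: tape",onz(D,*d3(630,40),.025),"ink",onz(D,*d3(95,120),.07),"paint",onz(D,*d2(732,212),.05),"mug",onz(D,415,133,.09),"tin",onz(D,361,128,.09),"brush",onz(D,180,405,.1))
```

```text
cams [ 1.3217 -0.7235  0.9513] [0.4032 0.6026 0.8983]
holder scene [0.5029 0.0362 0.045 ] [ 0.5133 -0.0165  0.045 ] [0.6097 0.0501 0.045 ] [0.6184 0.0002 0.045 ]
holder side [0.6169 0.0052 0.045 ] [ 0.5099 -0.0147  0.045 ] [0.5052 0.0302 0.045 ] [0.6098 0.0499 0.045 ]
panel top scene [0.4609 0.2545 0.11  ] [0.5266 0.2492 0.11  ]
panel top side [0.5267 0.2534 0.11  ] [0.4585 0.2588 0.11  ] [0.4597 0.2648 0.11  ] [0.5271 0.2595 0.11  ]
blank top side [0.5343 0.3236 0.075 ] [0.4649 0.3303 0.075 ]
rack side [0.4409 0.2282 0.035 ] [0.5496 0.3624 0.035 ] [0.4527 0.3763 0.035 ]
mark [0.49   0.2538 0.068 ]
mirror base side [ 0.4663 -0.22    0.005 ] scene [ 0.4567 -0.2113  0.005 ]
grip top side [ 0.4679 -0.2308  0.147 ] scene [ 0.4585 -0.2314  0.147 ] [ 0.4618 -0.1943  0.147 ] [ 0.474  -0.1971  0.147 ] [ 0.4741 -0.2347  0.147 ]
camera lens [ 0.6975 -0.2042  0.0707]
bystanders: tape [0.3674 0.1104 0.025 ] ink [0.6199 0.2328 0.07  ] paint [ 0.3656 -0.2186  0.05  ] mug [ 0.4097 -0.4361  0.09  ] tin [ 0.5456 -0.429   0.09  ] brush [0.7106 0.343  0.1   ]
```

jog_arm(deltas=[0.34,-0.28,-0.04,0,0,0,-1,0.687,-0.565,-0.04,0,0,0.018,-1,0.687,-0.565,-0.04,0,0,0.018,-1,0.687,-0.565,-0.04,0,0,0.018,-1,0.687,-0.565,-0.04,0,0,0.018,-1,0.687,-0.565,-0.04,0,0,0.018,-1,0.687,-0.565,-0.04,0,0,0.018,-1,0.687,-0.565,-0.04,0,0,0.018,-1,0.687,-0.565,-0.04,0,0,0.018,-1,0.687,-0.565,-0.04,0,0,0.018,-1,0.687,-0.565,-0.04,0,0,0.018,-1,0.687,-0.565,-0.04,0,0,0.018,-1], grip_force=30)

```text
time_s: 1.15
position: [0.4308, -0.132, 0.2544]
tool_rot: [[0.983, 0.183, 0.0], [0.183, -0.983, -0.0], [0.0, 0.0, -1.0]]
ft_force: [1.0, -1.4, 0.3]
grip_width: 0.0855
```

jog_arm(deltas=[0.163,-0.149,0,0,0,0,-1,0.163,-0.149,0,0,0,0,-1,0.163,-0.149,0,0,0,0,-1,0.163,-0.149,0,0,0,0,-1,0.163,-0.149,0,0,0,0,-1,0.163,-0.149,0,0,0,0,-1])

```text
time_s: 1.65
position: [0.5302, -0.0002, 0.2536]
tool_rot: [[0.982, 0.187, -0.001], [0.187, -0.982, 0.0], [-0.001, -0.0, -1.0]]
ft_force: [-0.5, 0.0, 0.2]
grip_width: 0.0854
```

Run:
```python
from h import *
import json
st=env.observe(); print(st["position"],st["tool_rot"],st["q"],st["qvel"])
im=eyes.get_image("wrist")[:,:,::-1]; cv2.imwrite("pics/w1.png",im)
json.dump({k:np.array(st[k]).tolist() for k in st},open("w1.json","w"))
```

```text
[ 5.30206214e-01 -2.14703250e-04  2.53593589e-01] [[ 9.82439272e-01  1.86578780e-01 -1.19826087e-03]
 [ 1.86579100e-01 -9.82439929e-01  1.59627142e-04]
 [-1.14743628e-03 -3.80394407e-04 -9.99999269e-01]] [-1.28237772e+01  1.89576616e+01  7.50012282e+01 -6.33501594e-03
  8.61100831e+01  6.64234504e+01] [-3.30826226 -1.49205517  1.79292962 -0.57242013 -0.04862223 -0.81289701]
```

View pics/w1.png

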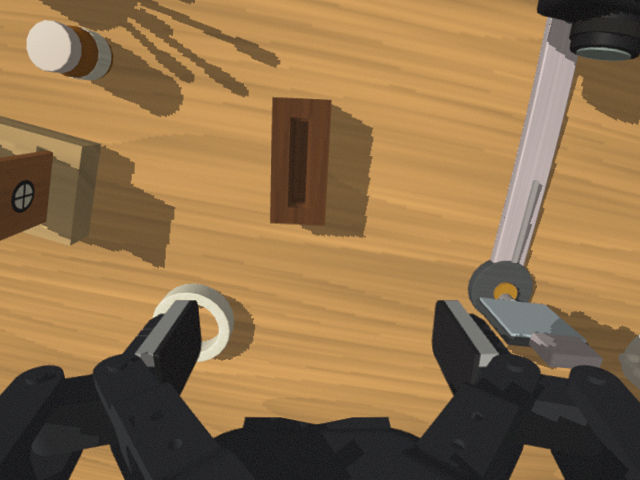

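Run:
```python
from h import *
crop("pics/w1.png","pics/w1a.png",255,85,385,245,3.7)
crop("pics/w1.png","pics/w1b.png",460,240,640,380,4.4)
```

```text
(no output)
```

View pics/w1a.png

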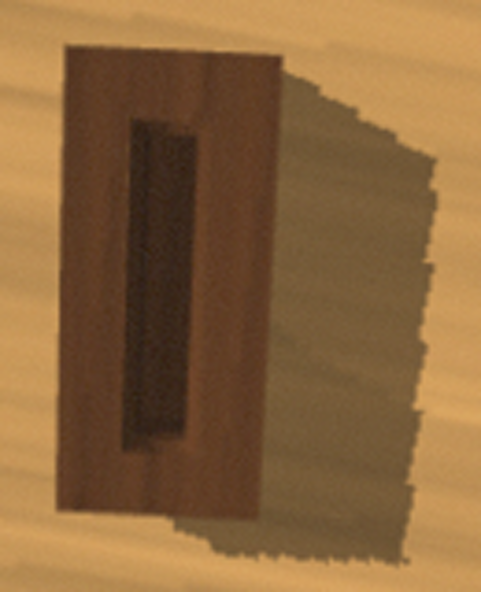

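View pics/w1b.png

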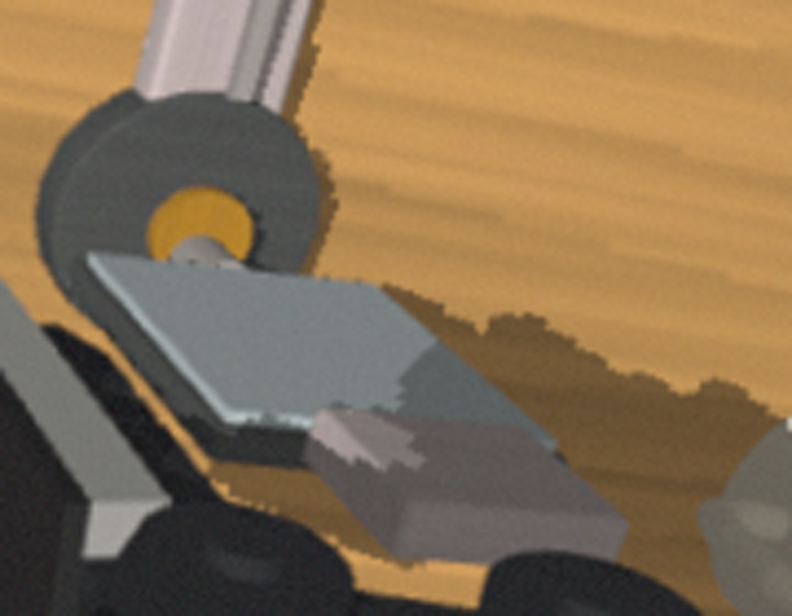

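Run:
```python
from h import *
import json
np.set_printoptions(precision=4,suppress=True)
st=json.load(open("w1.json")); W=params("wrist",st)
f=lambda x,y:(255+(x+.5)/3.7-.5,85+(y+.5)/3.7-.5)
c=np.array([onz(W,*f(*p),.045) for p in [(66,46),(281,56),(259,519),(57,511)]])
print(c, c.mean(0)); 
for a,b in [(0,1),(1,2),(2,3),(3,0)]:
    d=c[b]-c[a]; print(np.linalg.norm(d),np.degrees(np.arctan2(d[1],d[0])))
s=np.array([onz(W,*f(*p),.045) for p in [(133,118),(198,135),(184,438),(122,451)]]); print(s,s.mean(0))
g=lambda x,y:(460+(x+.5)/4.4-.5,240+(y+.5)/4.4-.5)
print("pivot disc",onz(W,*g(200,240),.03),onz(W,*g(188,202),.015))
print("griptop",*[onz(W,*g(*p),.147) for p in [(410,503),(628,520),(610,570),(400,560)]])
print("mark", onz(W,23,196,.068))
```

```text
[[ 0.6095  0.0514  0.045 ]
 [ 0.6163  0.003   0.045 ]
 [ 0.5085 -0.0129  0.045 ]
 [ 0.5013  0.0362  0.045 ]] [0.5589 0.0194 0.045 ]
0.0488285310578463 -81.97926508366058
0.10900749321034736 -171.60402518818972
0.049635397252574 98.35566666452803
0.10929534437221512 7.972445852284165
[[0.5966 0.0337 0.045 ]
 [0.5956 0.0183 0.045 ]
 [0.525  0.0088 0.045 ]
 [0.5191 0.023  0.045 ]] [0.5591 0.0209 0.045 ]
pivot disc [ 0.4672 -0.2094  0.03  ] [ 0.4707 -0.2123  0.015 ]
griptop [ 0.4694 -0.192   0.147 ] [ 0.472  -0.2345  0.147 ] [ 0.4618 -0.2355  0.147 ] [ 0.4583 -0.1947  0.147 ]
mark [0.4916 0.2531 0.068 ]
```

jog_arm(deltas=[-0.015,-0.349,0,0,0,0.086,-0.3,-0.015,-0.349,0,0,0,0.086,-0.3,-0.015,-0.349,0,0,0,0.086,-0.3,-0.015,-0.349,0,0,0,0.086,-0.3,-0.015,-0.349,0,0,0,0.086,-0.3,-0.015,-0.349,0,0,0,0.086,-0.3,-0.015,-0.349,0,0,0,0.086,-0.3,-0.015,-0.349,0,0,0,0.086,-0.3,-0.015,-0.349,0,0,0,0.086,-0.3,-0.015,-0.349,0,0,0,0.086,-0.3])

```text
time_s: 2.53
position: [0.4711, 0.2519, 0.2544]
tool_rot: [[0.996, -0.088, -0.0], [-0.088, -0.996, -0.0], [0.0, 0.0, -1.0]]
ft_force: [-0.8, 0.1, -0.8]
grip_width: 0.0558
```

Run:
```python
from h import *
import json
st=env.observe(); print(st["position"],st["tool_rot"],st["q"],st["qvel"],st["grip_width"])
im=eyes.get_image("wrist")[:,:,::-1]; cv2.imwrite("pics/w2.png",im)
json.dump({k:np.array(st[k]).tolist() for k in st},open("w2.json","w"))
```

```text
[0.47107715 0.25192467 0.25435969] [[ 9.96157206e-01 -8.75832199e-02 -2.72149141e-06]
 [-8.75832118e-02 -9.96157100e-01 -4.61938816e-04]
 [ 3.77470559e-05  4.60402037e-04 -9.99999893e-01]] [ 1.54435909e+01  1.93146818e+01  7.43331204e+01 -2.55214789e-02
  8.63593963e+01  1.10469800e+02] [-0.6722283   0.10220187 -0.10954311  0.15946798 -0.09370957  0.16098752] 0.05577103059590282
```

View pics/w2.png

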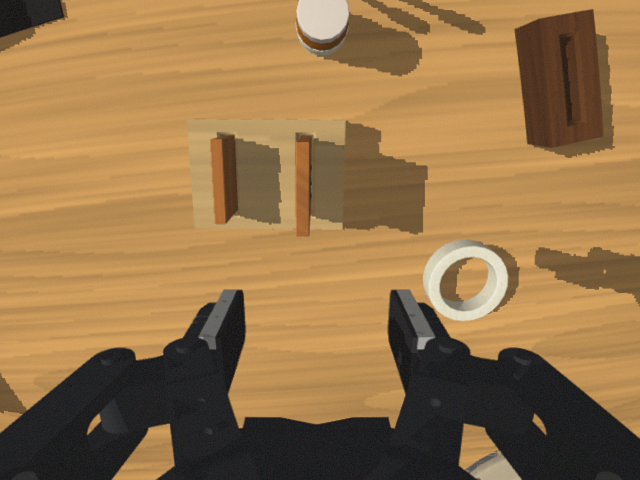

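Run:
```python
from h import *
crop("pics/w2.png","pics/w2a.png",185,110,355,245,4.4)
```

```text
(no output)
```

View pics/w2a.png

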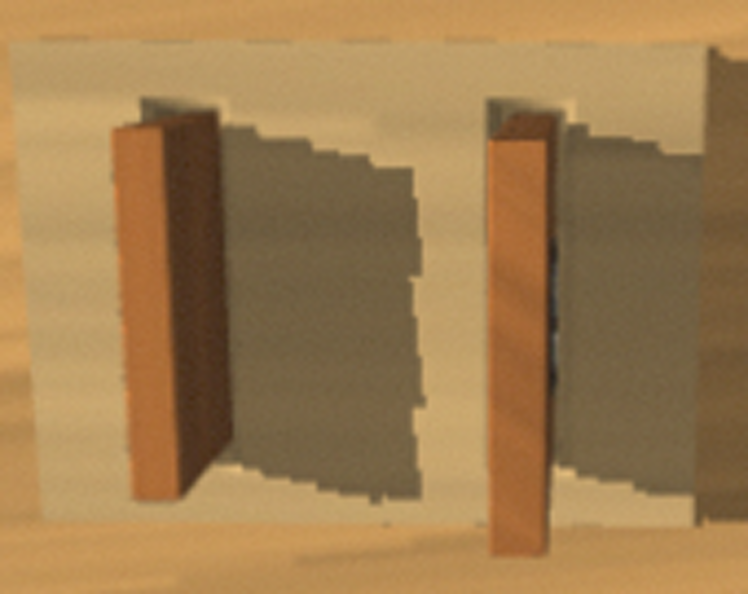

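```bash
cat >> h.py <<'E'
def delta(st,pos,heading):
    R=np.array(st["tool_rot"]); d=R.T@(np.array(pos)-np.array(st["position"]))
    h0=np.degrees(np.arctan2(R[1,0],R[0,0]))
    return np.round(d/.75,4), round(-(((heading-h0)+180)%360-180)/180,4)
E
python3 - <<'E'
from h import *
import json
np.set_printoptions(precision=4,suppress=True)
st=json.load(open("w2.json")); W=params("wrist",st)
f=lambda x,y:(185+(x+.5)/4.4-.5,110+(y+.5)/4.4-.5)
c=np.array([onz(W,*f(*p),.11) for p in [(488,139),(547,139),(547,556),(491,556)]])
print(c, c.mean(0)); 
for a,b in [(0,1),(1,2),(2,3),(3,0)]:
    d=c[b]-c[a]; print(np.linalg.norm(d),np.degrees(np.arctan2(d[1],d[0])))
c=np.array([onz(W,*f(*p),.075) for p in [(113,127),(162,125),(181,499),(134,499)]]);print("blank",c.mean(0))
r=np.array([onz(W,*f(*p),.035) for p in [(10,42),(707,45),(695,526),(45,520)]]);print("rack",r,r.mean(0))
# in tool frame
R=np.array(st["tool_rot"]);print(R.T@(c.mean(0)*0+np.array([onz(W,*f(*p),.11) for p in [(488,139),(547,139),(547,556),(491,556)]]).mean(0)-st["position"]))
E
```

```text
[[0.5271 0.2604 0.11  ]
 [0.5263 0.2511 0.11  ]
 [0.4571 0.2575 0.11  ]
 [0.458  0.267  0.11  ]] [0.4921 0.259  0.11  ]
0.009418684005464879 -95.14412221288079
0.06946419136942822 174.66249027982997
0.00952302265928008 84.92152289371518
0.06947553248307953 -5.423520785756483
blank [0.499  0.3283 0.075 ]
rack [[0.5515 0.3582 0.035 ]
 [0.5378 0.2193 0.035 ]
 [0.4387 0.2287 0.035 ]
 [0.4525 0.3676 0.035 ]] [0.4951 0.2934 0.035 ]
[ 0.0203 -0.009   0.1444]
```

jog_arm(deltas=[0.027,-0.0116,0,0,0,0.002,-0.3,0.027,-0.0116,0.06,0,0,0.002,-0.3,0.027,-0.0116,0.11,0,0,0.002,-0.3,0.027,-0.0116,0.14,0,0,0.002,-0.3,0.027,-0.0116,0.14,0,0,0.002,-0.3,0.027,-0.0116,0.14,0,0,0.002,-0.3])

```text
time_s: 3.08
position: [0.4922, 0.2592, 0.1494]
tool_rot: [[0.996, -0.094, -0.001], [-0.094, -0.996, -0.0], [-0.001, 0.001, -1.0]]
ft_force: [-0.3, -0.0, 0.9]
grip_width: 0.0555
```

Run:
```python
from h import *
import json
st=env.observe(); print(st["position"],st["tool_rot"],st["qvel"],st["grip_width"],delta(st,(0.492,.2588,.071),-5.4))
im=eyes.get_image("wrist")[:,:,::-1]; cv2.imwrite("pics/w3.png",im)
json.dump({k:np.array(st[k]).tolist() for k in st},open("w3.json","w"))
```

```text
[0.49217791 0.25920405 0.1494274 ] [[ 9.95569034e-01 -9.40261684e-02 -1.17433167e-03]
 [-9.40267212e-02 -9.95569583e-01 -4.24601995e-04]
 [-1.12920519e-03  5.33139154e-04 -9.99999220e-01]] [ 0.60137344 -2.24024421 -3.13067888  0.08565464  0.64534486  0.12729725] 0.05548398571604275 (array([-1.000e-04,  5.000e-04,  1.046e-01]), np.float64(0.0))
```

View pics/w3.png

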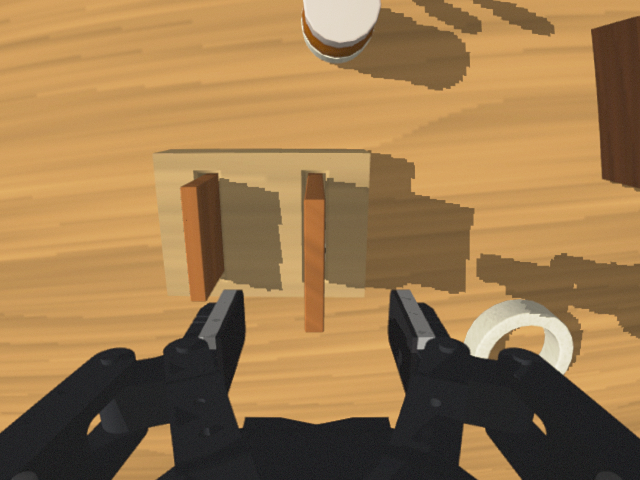

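jog_arm(deltas=[0,0,0.05,0,0,0,-0.3,0,0,0.09,0,0,0,-0.3,0,0,0.1046,0,0,0,-0.3,0,0,0.1046,0,0,0,-0.3,0,0,0.1046,0,0,0,1,0,0,0.1046,0,0,0,1,0,0,0.1046,0,0,0,1,0,0,0.1046,0,0,0,1,0,0,0.1046,0,0,0,1,0,0,0.1046,0,0,0,1,0,0,0.1046,0,0,0,1], grip_force=35)

```text
time_s: 4.05
position: [0.4926, 0.2606, 0.0725]
tool_rot: [[0.996, -0.092, 0.003], [-0.092, -0.996, 0.001], [0.003, -0.001, -1.0]]
ft_force: [0.6, -0.5, 8.1]
grip_width: 0.0096
```

Run:
```python
from h import *
import json
st=env.observe(); print(st["position"],st["tool_rot"],st["ft_force"],st["grip_width"])
im=eyes.get_image("wrist")[:,:,::-1]; cv2.imwrite("pics/w4.png",im)
json.dump({k:np.array(st[k]).tolist() for k in st},open("w4.json","w"))
```

```text
[0.4925975  0.26058777 0.07248738] [[ 9.95752539e-01 -9.20157654e-02  3.15925753e-03]
 [-9.20184504e-02 -9.95757045e-01  7.14993599e-04]
 [ 3.08006226e-03 -1.00266667e-03 -9.99994754e-01]] [ 0.58856137 -0.45770528  8.09014324] 0.009552186310220999
```

View pics/w4.png

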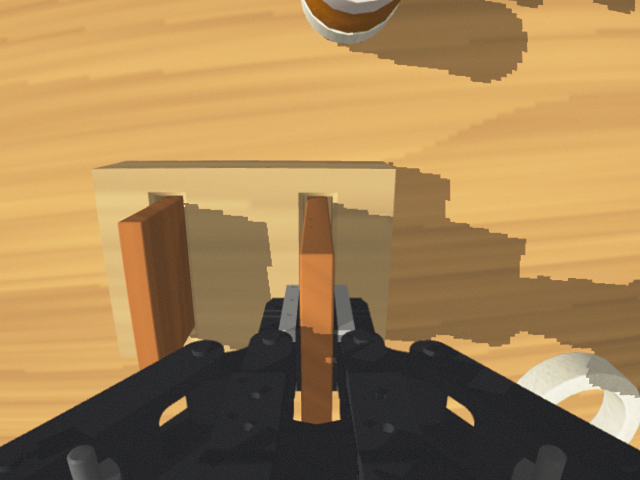

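jog_arm(deltas=[0,0,-0.02,0,0,0,1,0,0,-0.05,0,0,0,1,0,0,-0.09,0,0,0,1,0,0,-0.13,0,0,0,1,0,0,-0.16,0,0,0,1,0,0,-0.16,0,0,0,1,0,0,-0.16,0,0,0,1])

```text
time_s: 4.68
position: [0.4919, 0.2605, 0.192]
tool_rot: [[0.996, -0.092, 0.003], [-0.092, -0.996, 0.001], [0.003, -0.001, -1.0]]
ft_force: [-0.1, -0.1, -0.9]
grip_width: 0.0094
```

Run:
```python
from h import *
import json
st=env.observe(); print(st["position"],st["tool_rot"],st["ft_force"],st["grip_width"],delta(st,(.559,.0195,.2),8.2))
for n in ["wrist","side","scene"]:
  cv2.imwrite(f"pics/{n}5.png",eyes.get_image(n)[:,:,::-1])
json.dump({k:np.array(st[k]).tolist() for k in st},open("w5.json","w"))
crop("pics/side5.png","pics/side5a.png",230,250,450,440,3.6)
crop("pics/scene5.png","pics/scene5a.png",320,120,460,240,5)
```

```text
[0.49194313 0.26050322 0.19202745] [[ 9.95753955e-01 -9.20163614e-02  2.65520945e-03]
 [-9.20186083e-02 -9.95757015e-01  7.36582255e-04]
 [ 2.57616582e-03 -9.77783372e-04 -9.99996204e-01]] [-0.05304189 -0.06384827 -0.89968127] 0.009350790990337844 (array([ 0.1186,  0.3117, -0.0106]), np.float64(-0.0749))
```

View pics/wrist5.png

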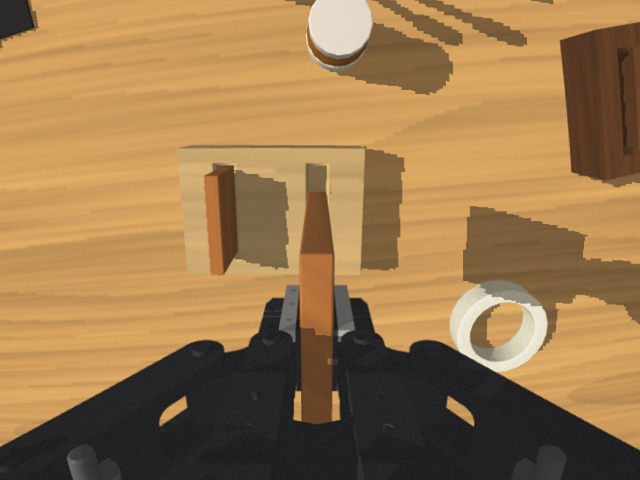

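View pics/side5a.png

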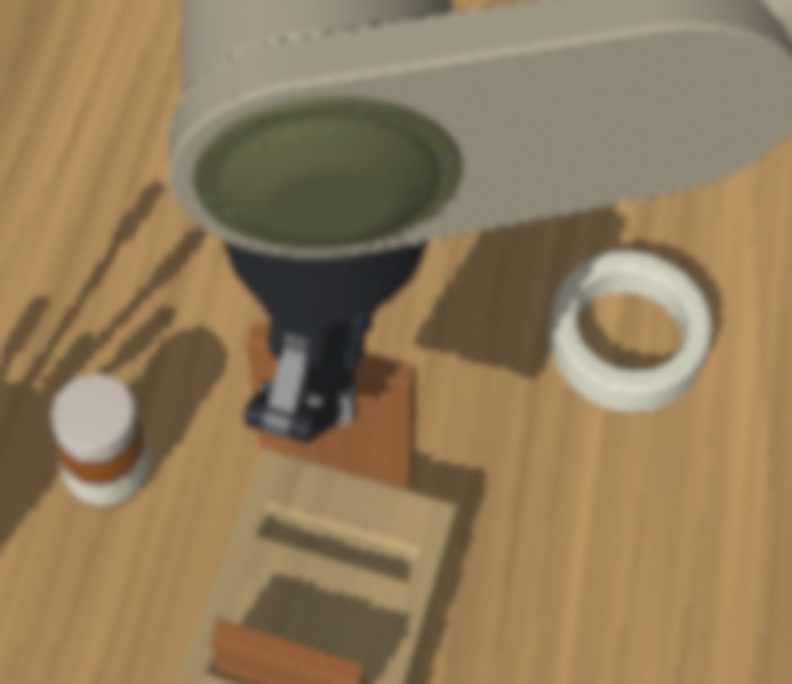

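View pics/scene5a.png

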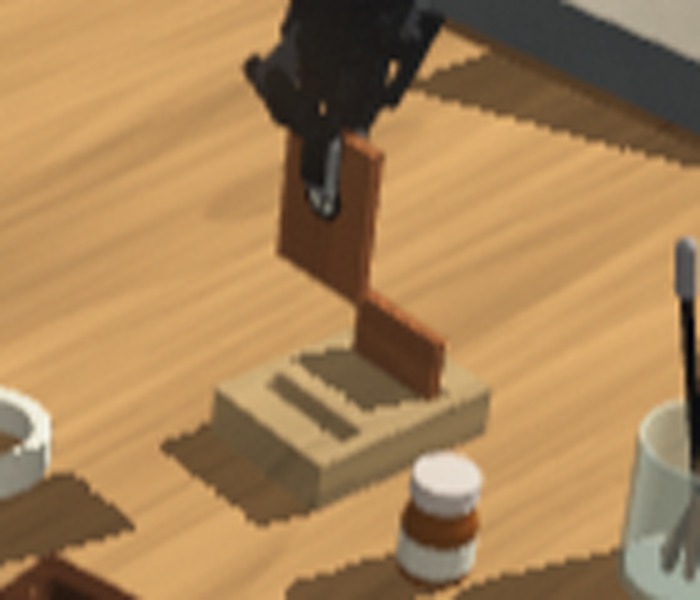

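Run:
```python
from h import *
import json
np.set_printoptions(precision=4,suppress=True)
st=dict(tool_rot=np.eye(3),position=np.zeros(3)); W=params("wrist",st)
for z in(-.0375,):
  print([onz(W,u,v,z) for u,v in [(300,253),(334,253),(302,422),(331,422)]])
# rack slot floor/bottom edge: panel bottom far edge
print([onz(W,u,v,.0625) for u,v in [(308,194),(327,194)]])
```

```text
[array([ 0.0351, -0.0035, -0.0375]), array([ 0.0351,  0.0059, -0.0375]), array([-0.0228, -0.0037, -0.0375]), array([-0.0228,  0.0057, -0.0375])]
[array([ 0.0328, -0.0032,  0.0625]), array([0.0328, 0.0066, 0.0625])]
```

jog_arm(deltas=[0.06,0.155,0,0,0,-0.035,1,0.1188,0.3108,0,0,0,-0.0749,1,0.1188,0.3108,0,0,0,-0.0749,1,0.1188,0.3108,0,0,0,-0.0749,1,0.1188,0.3108,0,0,0,-0.0749,1,0.1188,0.3108,0.03,0,0,-0.0749,1,0.1188,0.3108,0.0693,0,0,-0.0749,1,0.1188,0.3108,0.0693,0,0,-0.0749,1,0.1188,0.3108,0.0693,0,0,-0.0749,1,0.1188,0.3108,0.0693,0,0,-0.0749,1])

```text
time_s: 5.67
position: [0.559, 0.021, 0.1396]
tool_rot: [[0.99, 0.143, 0.0], [0.143, -0.99, 0.0], [0.0, -0.0, -1.0]]
ft_force: [0.4, 0.0, 0.0]
grip_width: 0.0095
```

```bash
cat > look.py <<'E'
import sys
from h import *
import json
tag=sys.argv[1]; cams=sys.argv[2].split(",")
np.set_printoptions(precision=4,suppress=True)
st=env.observe(); print(st["time_s"],st["position"],"head",np.degrees(np.arctan2(st["tool_rot"][1][0],st["tool_rot"][0][0])),st["tool_rot"][2],"f",st["ft_force"],"g",st["grip_width"],"qv",np.abs(st["qvel"]).max(),"q",st["q"])
for n in cams:
  cv2.imwrite(f"pics/{n}{tag}.png",eyes.get_image(n)[:,:,::-1])
json.dump({k:np.array(st[k]).tolist() for k in st},open(f"st{tag}.json","w"))
E
python3 look.py 6 wrist,side,scene
python3 - <<'E'
from h import *
crop("pics/wrist6.png","pics/wrist6a.png",250,100,390,270,3.5)
crop("pics/side6.png","pics/side6a.png",240,200,400,340,4.2)
crop("pics/scene6.png","pics/scene6a.png",290,190,390,280,6)
E
```

```text
5.6667 [0.559  0.021  0.1396] head 8.250191371505522 [ 0.0001 -0.0002 -1.    ] f [0.4193 0.0168 0.0177] g 0.009544728656885288 qv 1.1941553371659352 q [-9.9776 27.4348 81.2099  0.0155 71.3556 71.7673]
```

View pics/wrist6a.png

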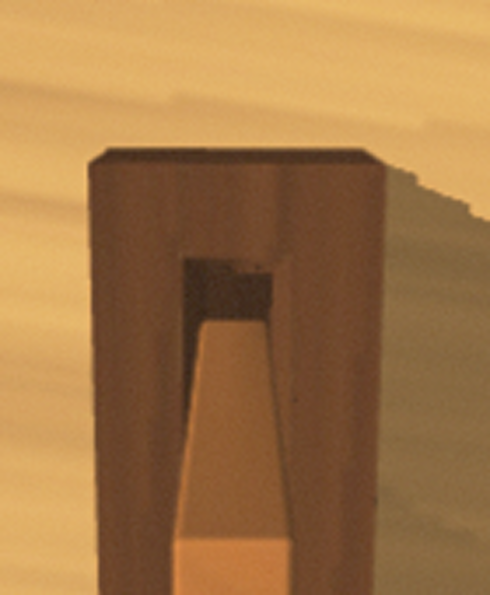

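View pics/side6a.png

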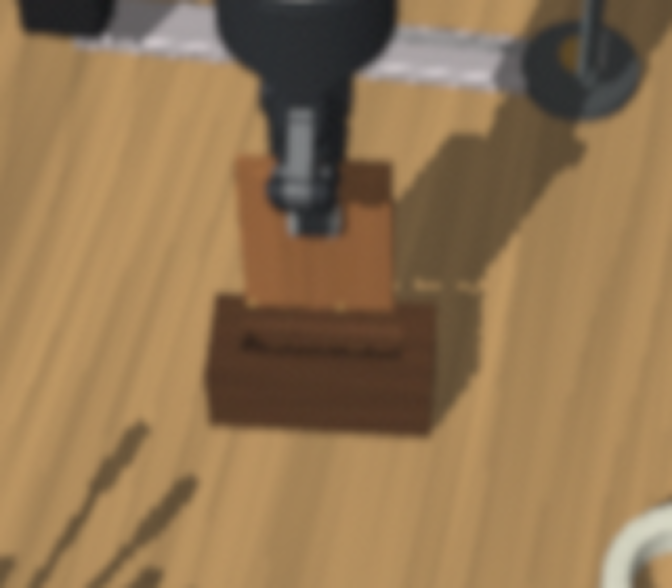

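View pics/scene6a.png

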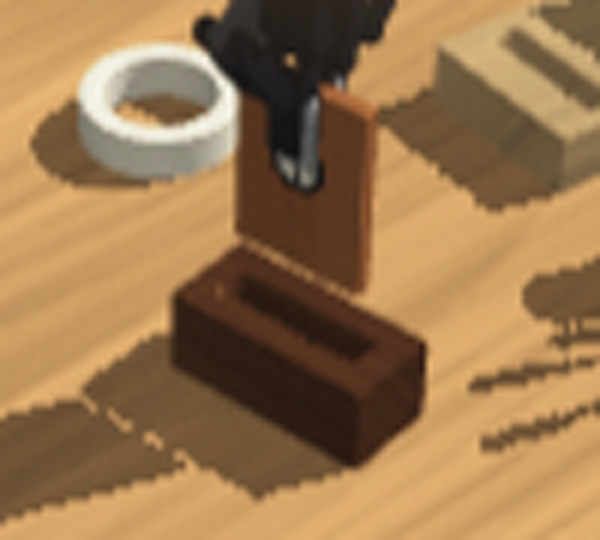

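Run:
```python
from h import *
np.set_printoptions(precision=4,suppress=True)
W=params("wrist",dict(tool_rot=np.eye(3),position=np.zeros(3)))
f=lambda x,y:(250+(x+.5)/3.5-.5,100+(y+.5)/3.5-.5)
print("panel bottom far",[onz(W,*f(*p),.0625) for p in [(202,321),(266,321)]])
print("panel top far",[onz(W,*f(*p),-.0375) for p in [(174,539),(291,539)]])
print("holder edges",[onz(W,*f(*p),.0946) for p in [(89,164),(386,164),(94,350),(381,350),(99,590),(376,590)]])
print("slot",[onz(W,*f(*p),.0946) for p in [(183,258),(292,258),(272,272)]])
for n,g,pp in [("side",lambda x,y:(240+(x+.5)/4.2-.5,200+(y+.5)/4.2-.5),None)]:
  D=params(n)
  print("side holder",[onz(D,*g(*p),.045) for p in [(217,295),(437,300),(432,372),(208,366)]],"panel bot back",[onz(D,*g(*p),.0771) for p in [(247,307),(393,312)]])
g=lambda x,y:(290+(x+.5)/6-.5,190+(y+.5)/6-.5); S=params("scene")
print("scene holder",[onz(S,*g(*p),.045) for p in [(242,243),(173,297),(358,394),(425,345)]],"panel bot front",[onz(S,*g(*p),.0771) for p in [(236,233),(358,293)]])
```

```text
panel bottom far [array([ 0.034 , -0.0037,  0.0625]), array([0.034 , 0.0058, 0.0625])]
panel top far [array([ 0.0347, -0.0038, -0.0375]), array([ 0.0347,  0.0054, -0.0375])]
holder edges [array([ 0.0547, -0.0231,  0.0946]), array([0.0546, 0.0264, 0.0946]), array([ 0.0231, -0.0231,  0.0946]), array([0.0231, 0.0264, 0.0946]), array([-0.0211, -0.0234,  0.0946]), array([-0.0211,  0.0268,  0.0946])]
slot [array([ 0.0389, -0.0076,  0.0946]), array([0.0389, 0.0109, 0.0946]), array([0.0365, 0.0075, 0.0946])]
side holder [array([0.6167, 0.0059, 0.045 ]), array([ 0.5098, -0.0131,  0.045 ]), array([0.5041, 0.0293, 0.045 ]), array([0.6102, 0.0477, 0.045 ])] panel bot back [array([0.593 , 0.0323, 0.0771]), array([0.5248, 0.0211, 0.0771])]
scene holder [array([0.5013, 0.0367, 0.045 ]), array([ 0.5097, -0.0136,  0.045 ]), array([0.6138, 0.0044, 0.045 ]), array([0.6096, 0.0501, 0.045 ])] panel bot front [array([0.5232, 0.0126, 0.0771]), array([0.5903, 0.0251, 0.0771])]
```

jog_arm(deltas=[0,0.0006,0.025,0,0,0,1,0,0.0006,0.04,0,0,0,1,0,0.0006,0.045,0,0,0,1,0,0.0006,0.05,0,0,0,1,0,0.0006,0.055,0,0,0,1,0,0.0006,0.055,0,0,0,1,0,0.0006,0.055,0,0,0,1])

```text
time_s: 6.4
position: [0.5592, 0.0197, 0.0981]
tool_rot: [[0.99, 0.143, 0.001], [0.143, -0.99, -0.0], [0.001, 0.0, -1.0]]
ft_force: [0.2, 0.6, -1.1]
grip_width: 0.0093
```

jog_arm(deltas=[0,0,0.008,0,0,0,1,0,0,0.015,0,0,0,1,0,0,0.021,0,0,0,1,0,0,0.026,0,0,0,1,0,0,0.0285,0,0,0,1,0,0,0.0285,0,0,0,1,0,0,0.0285,0,0,0,1])

```text
time_s: 6.98
position: [0.5589, 0.0196, 0.0774]
tool_rot: [[0.99, 0.143, 0.0], [0.143, -0.99, -0.0], [0.0, 0.0, -1.0]]
ft_force: [-5.1, -0.4, 13.3]
grip_width: 0.0095
```

jog_arm(deltas=[0,0,0,0,0,0,-0.3,0,0,0,0,0,0,-0.3,0,0,0,0,0,0,-0.3,0,0,0,0,0,0,-0.3,0,0,-0.03,0,0,0,-0.3,0,0,-0.08,0,0,0,-0.3,0,0,-0.13,0,0,0,-0.3,0,0,-0.18,0,0,0,-0.3,0,0,-0.2,0,0,0,-0.3,0,0,-0.2,0,0,0,-0.3,0,0,-0.2,0,0,0,-0.3])

```text
time_s: 7.9
position: [0.559, 0.0197, 0.2263]
tool_rot: [[0.99, 0.143, 0.001], [0.143, -0.99, -0.0], [0.001, 0.0, -1.0]]
ft_force: [-0.5, 0.1, -0.2]
grip_width: 0.0556
```

```bash
python3 look.py 7 wrist,side,scene
python3 - <<'E'
from h import *
crop("pics/side7.png","pics/side7a.png",220,150,440,315,3.6)
crop("pics/scene7.png","pics/scene7a.png",220,180,400,320,4.2)
E
```

```text
7.9 [0.559  0.0197 0.2263] head 8.200204868557298 [ 0.0007  0.0002 -1.    ] f [-0.4758  0.0886 -0.1919] g 0.055584993520404656 qv 2.4390624475575944 q [-10.1127  22.9431  73.3714   0.0023  83.642   71.6868]
```

View pics/wrist7.png

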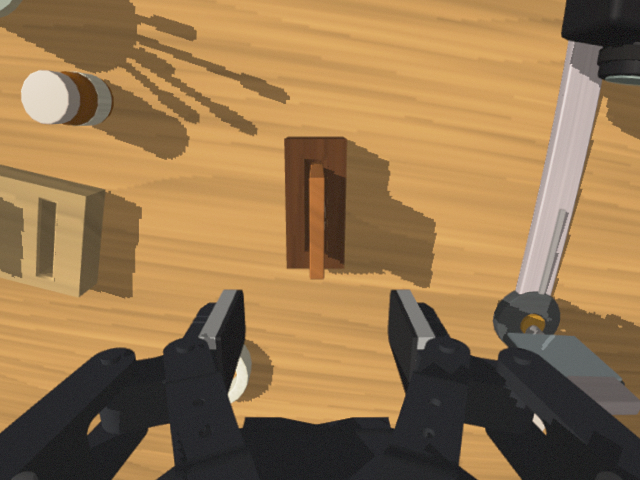

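View pics/side7a.png

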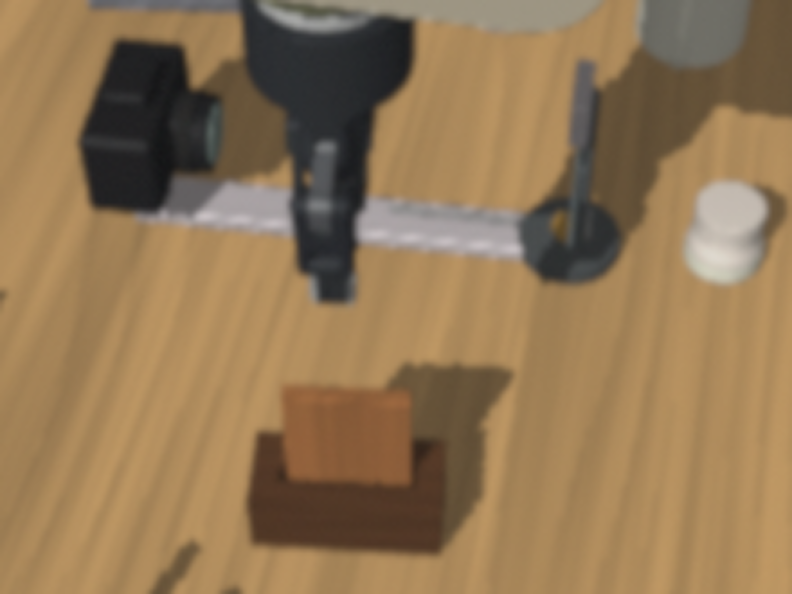

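View pics/scene7a.png

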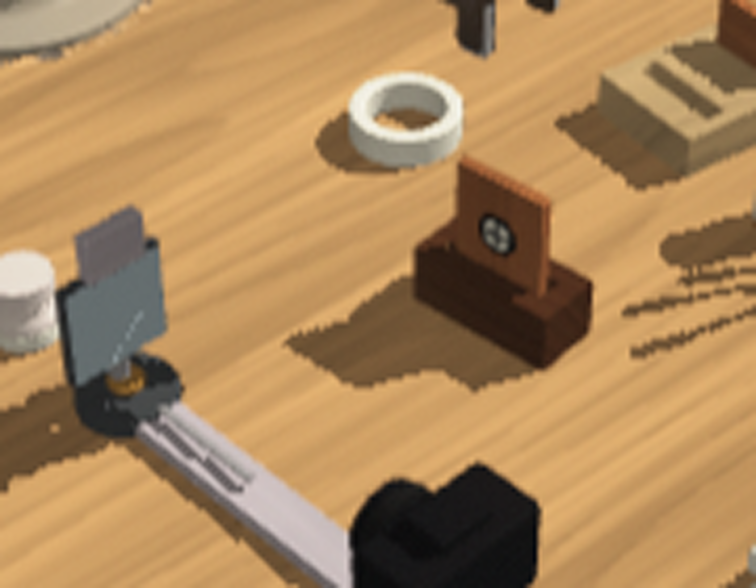

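jog_arm(deltas=[-0.03,0.06,-0.0583,0,0,-0.04,-0.3,-0.06,0.12,-0.0583,0,0,-0.08,-0.3,-0.09,0.17,-0.0583,0,0,-0.12,-0.3,-0.12,0.22,-0.0583,0,0,-0.16,-0.3,-0.15,0.27,-0.0583,0,0,-0.2,-0.3,-0.1687,0.3189,-0.0583,0,0,-0.24,-0.3,-0.1687,0.3189,-0.0583,0,0,-0.28,-0.3,-0.1687,0.3189,-0.0583,0,0,-0.32,-0.3,-0.1687,0.3189,-0.0583,0,0,-0.36,-0.3,-0.1687,0.3189,-0.0583,0,0,-0.4,-0.3,-0.1687,0.3189,-0.0583,0,0,-0.44,-0.3,-0.1687,0.3189,-0.0583,0,0,-0.4656,-0.3])

```text
time_s: 9.05
position: [0.4676, -0.2352, 0.2685]
tool_rot: [[-0.0, 1.0, -0.002], [1.0, 0.0, 0.002], [0.002, -0.002, -1.0]]
ft_force: [-0.5, 0.0, 0.3]
grip_width: 0.0553
```

jog_arm(deltas=[0,0,0,0,0,0,-0.3,0,0,0,0,0,0,-0.3,0,0,0,0,0,0,-0.3])

```text
time_s: 9.3
position: [0.4679, -0.235, 0.2693]
tool_rot: [[0.009, 1.0, -0.001], [1.0, -0.009, 0.001], [0.001, -0.001, -1.0]]
ft_force: [-0.7, 0.2, -1.1]
grip_width: 0.0554
```

```bash
python3 look.py 8 wrist
```

```text
9.3 [ 0.4679 -0.235   0.2693] head 89.47045816939759 [ 0.0008 -0.001  -1.    ] f [-0.7203  0.1725 -1.1465] g 0.05539055087881554 qv 0.9220451665853718 q [-39.6416  17.7185  74.2348   0.0006  88.1195 -39.1121]
```

View pics/wrist8.png

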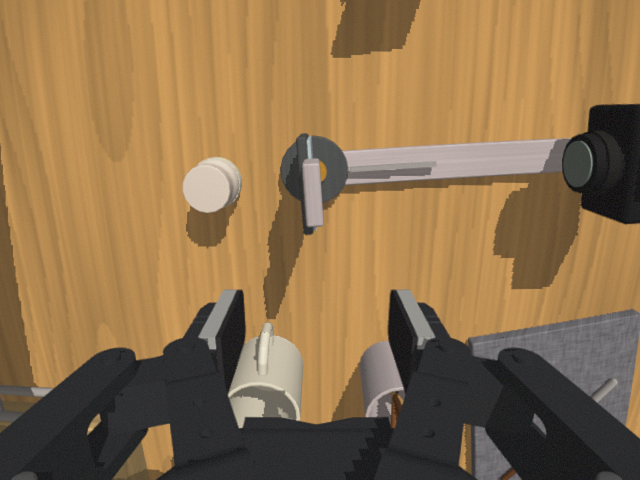

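Run:
```python
from h import *
crop("pics/wrist8.png","pics/w8a.png",270,120,370,240,5)
crop("pics/wrist8.png","pics/w8b.png",270,100,640,240,2.1)
```

```text
(no output)
```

View pics/w8a.png

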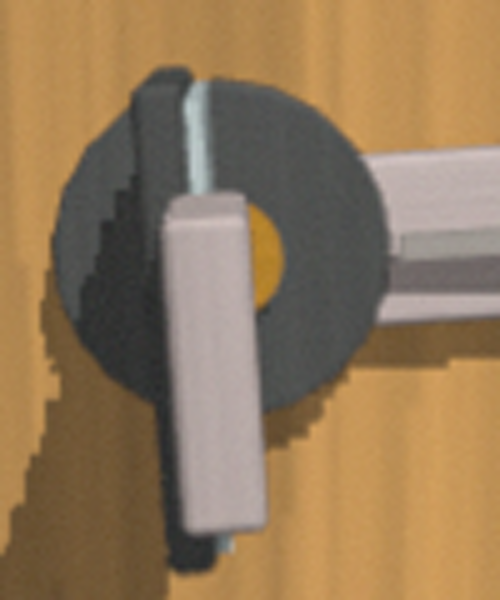

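View pics/w8b.png

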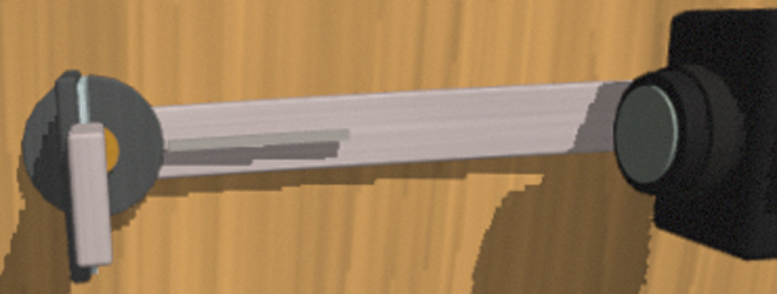

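Run:
```python
from h import *
import json
np.set_printoptions(precision=4,suppress=True)
st=json.load(open("st8.json")); W=params("wrist",st)
f=lambda x,y:(270+(x+.5)/5-.5,120+(y+.5)/5-.5)
g=lambda x,y:(270+(x+.5)/2.1-.5,100+(y+.5)/2.1-.5)
ang=lambda a,b:np.degrees(np.arctan2(b[1]-a[1],b[0]-a[0]))
c=[onz(W,*f(*p),.147) for p in [(165,218),(247,213),(267,527),(183,532)]]
print(np.array(c),np.mean(c,0),ang(c[3],c[0]),ang(c[2],c[1]),ang(c[0],c[1]))
print("disc",onz(W,*f(222,245),.012),"rail top edge",ang(onz(W,*g(160,110),.01),onz(W,*g(600,83),.01)),"bot",ang(onz(W,*g(165,178),.01),onz(W,*g(575,153),.01)))
print("pointer",ang(onz(W,*g(170,145),.02),onz(W,*g(348,133),.02)),onz(W,*g(349,133),.02))
print("lens",onz(W,*g(645,135),.073))
# panel check from w7
```

```text
[[ 0.4585 -0.1933  0.147 ]
 [ 0.4692 -0.1927  0.147 ]
 [ 0.4716 -0.2354  0.147 ]
 [ 0.4601 -0.2361  0.147 ]] [ 0.4649 -0.2144  0.147 ] 92.21939154736536 93.20899283695307 2.8949503461201305
disc [ 0.4647 -0.2135  0.012 ] rail top edge 3.6428561846561727 bot 3.3866803374038876
pointer 3.613508655995991 [ 0.5843 -0.2077  0.02  ]
lens [ 0.6951 -0.2019  0.073 ]
```

jog_arm(deltas=[0.028,-0.0052,0,0,0,-0.0218,-0.3,0.028,-0.0052,0.04,0,0,-0.0218,-0.3,0.028,-0.0052,0.08,0,0,-0.0218,-0.3,0.028,-0.0052,0.11,0,0,-0.0218,-0.3,0.028,-0.0052,0.11,0,0,-0.0218,-0.3,0.028,-0.0052,0.11,0,0,-0.0218,-0.3])

```text
time_s: 9.85
position: [0.4641, -0.214, 0.1874]
tool_rot: [[-0.062, 0.998, -0.001], [0.998, 0.062, 0.001], [0.001, -0.001, -1.0]]
ft_force: [-0.5, -0.1, 0.9]
grip_width: 0.0556
```

```bash
python3 look.py 9 wrist
```

```text
9.85 [ 0.4641 -0.214   0.1874] head 93.52622622641955 [ 0.0011 -0.0012 -1.    ] f [-0.4854 -0.0867  0.911 ] g 0.05560643255362183 qv 2.816138824932525 q [-38.051   20.1551  84.6923   0.0007  75.2484 -41.5774]
```

View pics/wrist9.png

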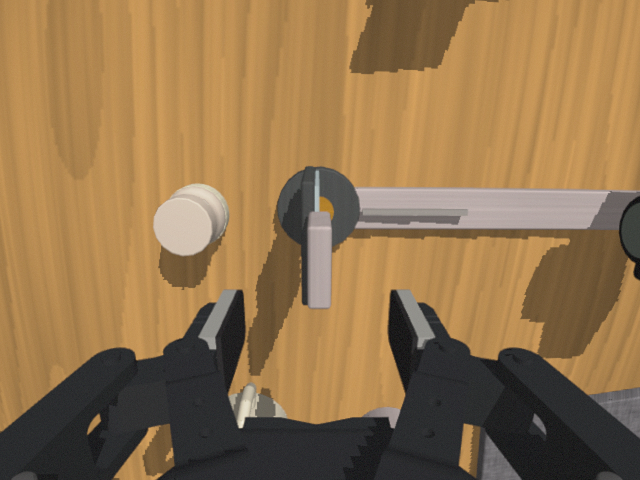

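jog_arm(deltas=[0,0,0.04,0,0,0,-0.3,0,0,0.07,0,0,0,-0.3,0,0,0.094,0,0,0,-0.3,0,0,0.094,0,0,0,-0.3,0,0,0.094,0,0,0,1,0,0,0.094,0,0,0,1,0,0,0.094,0,0,0,1,0,0,0.094,0,0,0,1,0,0,0.094,0,0,0,1,0,0,0.094,0,0,0,1,0,0,0.094,0,0,0,1], grip_force=60)

```text
time_s: 10.82
position: [0.4653, -0.2146, 0.1187]
tool_rot: [[-0.063, 0.998, 0.004], [0.998, 0.063, -0.002], [-0.002, 0.004, -1.0]]
ft_force: [2.5, 1.4, 7.7]
grip_width: 0.0112
```

```bash
python3 look.py 10 wrist
```

```text
10.8167 [ 0.4653 -0.2146  0.1187] head 93.59939813209374 [-0.0024  0.0036 -1.    ] f [2.5209 1.3827 7.7176] g 0.011188949070554299 qv 0.10814063479700763 q [-38.0302  24.6167  90.5045   0.0404  64.6339 -41.6471]
```

View pics/wrist10.png

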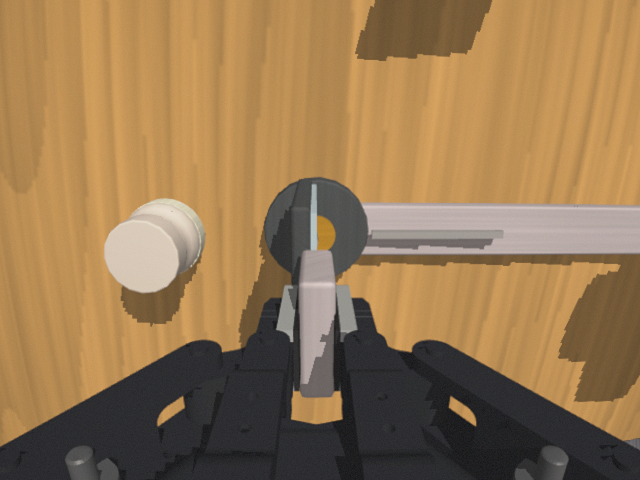

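jog_arm(deltas=[0,0,0,0,0,-0.01,1,0,0,0,0,0,-0.025,1,0,0,0,0,0,-0.045,1,0,0,0,0,0,-0.065,1,0,0,0,0,0,-0.085,1,0,0,0,0,0,-0.105,1,0,0,0,0,0,-0.125,1,0,0,0,0,0,-0.145,1,0,0,0,0,0,-0.16,1,0,0,0,0,0,-0.172,1,0,0,0,0,0,-0.178,1,0,0,0,0,0,-0.178,1])

```text
time_s: 11.87
position: [0.4655, -0.2145, 0.1187]
tool_rot: [[-0.583, 0.812, 0.004], [0.812, 0.583, -0.002], [-0.004, 0.002, -1.0]]
ft_force: [3.1, 1.2, 7.0]
grip_width: 0.0107
```

jog_arm(deltas=[0,0,0,0,0,0,1,0,0,0,0,0,0,1])

```text
time_s: 12.03
position: [0.4655, -0.2145, 0.1187]
tool_rot: [[-0.583, 0.813, 0.004], [0.813, 0.583, -0.002], [-0.004, 0.002, -1.0]]
ft_force: [3.7, 0.9, 6.2]
grip_width: 0.0108
```

```bash
python3 look.py 11 wrist,scene,side;python3 - <<'E'
from h import *
crop("pics/scene11.png","pics/scene11a.png",220,180,400,320,4.2)
crop("pics/side11.png","pics/side11a.png",220,150,440,315,3.6)
E
```

```text
12.0333 [ 0.4655 -0.2145  0.1187] head 125.63650600326753 [-0.0041  0.0023 -1.    ] f [3.7127 0.9229 6.2209] g 0.010787315300579824 qv 0.07492092005681736 q [-38.0227  24.6204  90.4983   0.0649  64.6173 -73.6872]
```

View pics/wrist11.png

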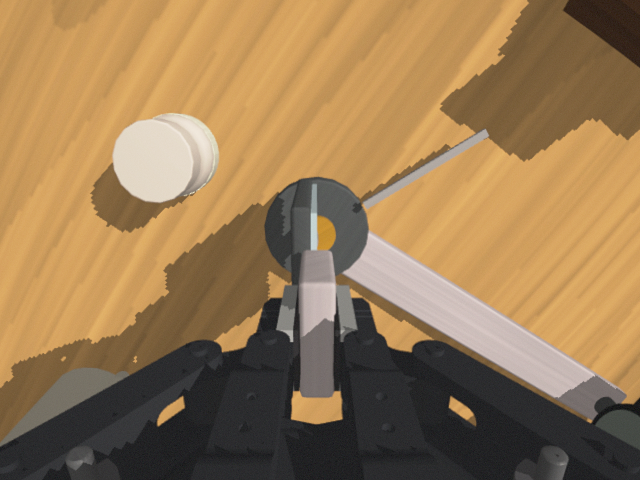

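View pics/scene11a.png

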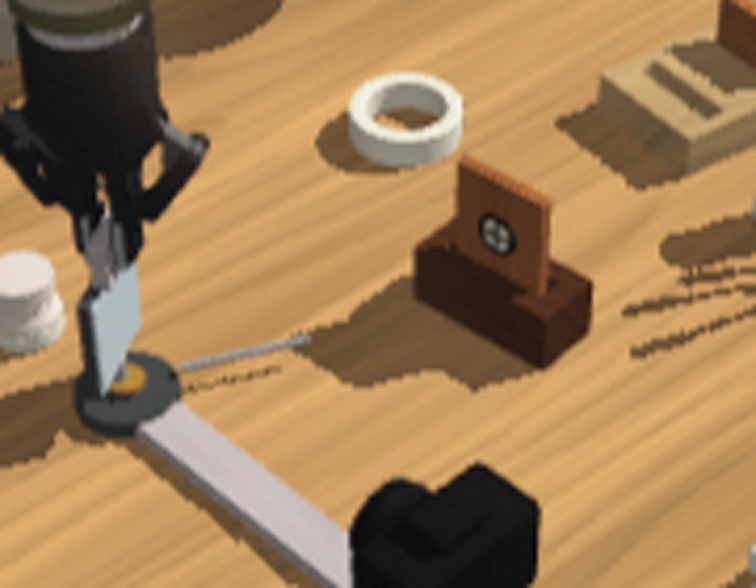

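View pics/side11a.png

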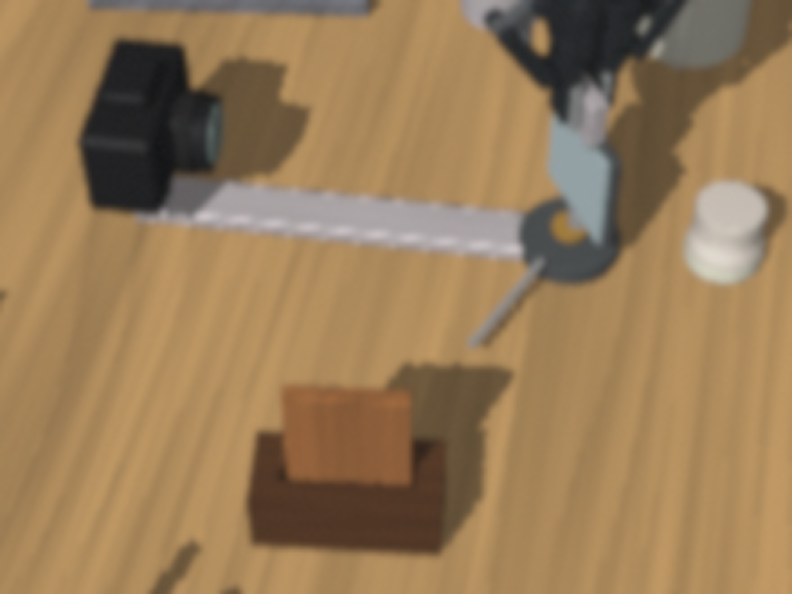

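Run:
```python
from h import *
import json
np.set_printoptions(precision=4,suppress=True)
st=json.load(open("st11.json")); W=params("wrist",st);S=params("scene");D=params("side")
g=lambda x,y:(220+(x+.5)/4.2-.5,180+(y+.5)/4.2-.5)
d=lambda x,y:(220+(x+.5)/3.6-.5,150+(y+.5)/3.6-.5)
m=onz(S,*g(497,235),.073); print("mark scene",m)
L={"w":[onz(W,*p,.02) for p in [(358,208),(486,133)]],"s":[onz(S,*g(*p),.02) for p in [(182,369),(308,340)]],"d":[onz(D,*d(*p),.02) for p in [(540,263),(474,345)]]}
h=np.array([.5597,.015,0])
ax=np.array([.4655,-.2145,0])
for k,(a,b) in L.items():
    u=(b-a)[:2]; u/=np.linalg.norm(u); n=np.array([-u[1],u[0]])
    print(k,a,b,np.degrees(np.arctan2(u[1],u[0])),"tip dist",np.linalg.norm((b-ax)[:2]),
     "from tip: mark est y",n@(h-b)[:2],"scene mark y",n@(m-b)[:2],"via axis->tip angle",np.degrees(np.arctan2(*(b-ax)[[1,0]])))
print("expected",np.degrees(np.arctan2(*(h-ax)[[1,0]])),np.degrees(np.arctan2(*(m-ax)[[1,0]])))
```

```text
mark scene [0.5583 0.0139 0.073 ]
w [ 0.4758 -0.1863  0.02  ] [ 0.5103 -0.1049  0.02  ] 67.00997698062288 tip dist 0.1183770646522157 from tip: mark est y 0.0013781225426353783 scene mark y 0.0022646999278966686 via axis->tip angle 67.75533533418637
s [ 0.4791 -0.1823  0.02  ] [ 0.5102 -0.1051  0.02  ] 68.06132481731153 tip dist 0.11819102276834681 from tip: mark est y -0.0010264467442151724 scene mark y -0.00011055768259925772 via axis->tip angle 67.76678547182428
d [ 0.4804 -0.1782  0.02  ] [ 0.5096 -0.1033  0.02  ] 68.69103419066725 tip dist 0.11959900869311982 from tip: mark est y -0.0037010508286421757 scene mark y -0.0027677524482976803 via axis->tip angle 68.37518884426035
expected 67.68393308234003 67.8943938885986
```

Run:
```python
from h import *
crop("pics/wrist7.png","pics/w7a.png",275,130,355,290,3.7)
```

```text
(no output)
```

View pics/w7a.png

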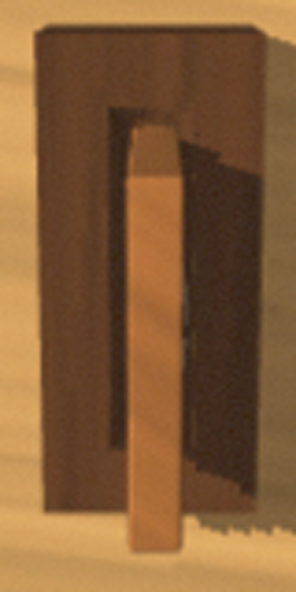

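Run:
```python
from h import *
import json
np.set_printoptions(precision=4,suppress=True)
st=json.load(open("st7.json")); W=params("wrist",st)
R=np.array(st["tool_rot"]);T=np.array(st["position"])
f=lambda x,y:(275+(x+.5)/3.7-.5,130+(y+.5)/3.7-.5)
t=lambda X:R.T@(X-T)
print("top",[t(onz(W,*f(*p),.115)) for p in [(127,177),(183,177),(129,551),(182,551)]])
print("holder",[t(onz(W,*f(*p),.045)) for p in [(35,31),(266,33),(40,300),(262,300),(46,512),(255,512)]])
print("far face at slot mouth",[t(onz(W,*f(*p),.045)) for p in [(132,125),(179,125)]])
```

```text
top [array([ 0.0344, -0.0058,  0.1113]), array([0.0344, 0.0038, 0.1113]), array([-0.0348, -0.0059,  0.1112]), array([-0.0348,  0.0039,  0.1112])]
holder [array([ 0.0556, -0.0267,  0.1813]), array([0.0552, 0.0227, 0.1813]), array([-0.0034, -0.0269,  0.1812]), array([-0.0035,  0.0229,  0.1813]), array([-0.0543, -0.0266,  0.1812]), array([-0.0543,  0.0223,  0.1812])]
far face at slot mouth [array([ 0.0355, -0.0061,  0.1813]), array([0.0355, 0.0042, 0.1813])]
```

```bash
python3 -c "
from rig import close_job
print(close_job())"
```

```text
the job is handed in; nothing more can be done
None
```

I moved the marked panel from the rack into the holder's slot with its mark facing the mirror, and let go of it. I then gripped the mirror, turned it about 32° and handed the job in at about 12 s, still holding it. No verdict came back, so success rests on my own checks below.

- **Panel:** It seated with about 13 N of push. The tool height put the panel's underside about 15 mm above the table, which is the slot floor. After release, the wrist image showed it about 1 mm off the holder's centre and 0.01 rad or less from upright. It was also parallel to the holder.
- **Mirror:** It was held still with a 60 N grip setting. The pointer's line fell within about 4 mm of the mark in all three camera views (limit 15 mm). The views disagreed with each other: the wrist camera read +1 to +2 mm, the scene camera −1 to 0 mm and the side camera −4 to −3 mm.
- **Camera bias:** The wrist camera read about 1.3 mm off sideways compared with the gripped panel. I allowed for that when placing the panel and finding the mirror's axis.
- **Other things:** I never touched the blank panel or the jars, tin, bottle, mug or tape roll, and nothing looked moved in the later pictures. I did not measure their positions again at the end.

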